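# Bring the hanging warming pan over the burner and still it

### The job

The long enamel pan hangs freely from a trolley on the overhead rail, parked behind a keeper lip: take the trolley by its wooden grip and pull it along the rail so that the foot under the pan climbs over the lip and drops free, then stop the pan centred over the chrome burner cup, calm its swing until it hangs level and still, and keep it so for a good four seconds. Then let go of the grip, with the pan left hanging still over the burner. Move only the trolley: never touch the pan or its dishes, never let it tip beyond about 35 degrees or bang against the lip, do not let the foot touch the lip again once it is over, and leave the other things where they stand.

Things in the scene. Friction and masses are not known exactly. Their poses are not given: they have to be found in the camera images.
- stand: Fixed steel overhead rail: a bar 980 mm long, 26 mm wide, its top 296 mm above the table, on posts of 24 mm diameter 475 mm either side of its middle. Origin on the table below the middle of the bar; its y axis runs along the bar (to the robot's left, the parking end), z up. Place and yaw (within 0.15 rad) vary.
- trolley: Steel trolley, 0.4 kg, 70 mm long, riding on the rail; slides only along it. Origin on the table straight below it. It can go from 250 mm on the +y side of the rail's middle (a stop; it starts within 40 mm of it) to 290 mm on the -y side. About 2 N of friction and 3 N s/m of damping hold it where it is left.
- grip (a point): The upright square wooden grip on top of the trolley, 24 x 24 mm, from 304 to 350 mm above the table, sides along the rail's axes, free on both sides along the rail. This point is on its axis, 335 mm above the table: the TCP may go there, pointing down, fingers closing along the rail.
- pan: Long white enamel pan hanging by its bail under the trolley; swings freely along the rail. Origin at the pivot, right below the grip, 220 mm above the table; z up, axes as the rail's when level. 110 x 300 x 42 mm (348 mm with end handles), underside 65 mm below the pivot. Pendulum length nominally 0.34 m (period 1.18 s, varies 4 percent), hardly damped: a swing fades with a time constant of 70 s.
- foot (a point): Tip of the foot under the pan: a steel pin of 12 mm diameter with a round end, under the middle of the pan, 120 mm below the pivot, so 100 mm above the table when level. Turned by the angle a about the pan's x axis, the foot moves 120 mm x sin(a) along the rail's +y.
- dishes: Two porcelain dishes, 84 mm wide, fixed in the pan 100 mm either side of its middle, swinging with it. Origin and axes as the pan's. Nominal masses: pan 0.6 kg, both dishes together 0.3 kg (each varies by up to a third); common centre of mass 49 mm below the pivot.
- keeper: Fixed keeper lip: a steel bar of 10 mm diameter across under the rail, on two thin uprights, its top 110 mm above the table (10 mm above the tip of the level pan's foot), 140 mm along +y from the rail's middle. Origin on the table below the bar. Pulled to -y, the foot catches on it (some N), the pan leans to about 0.4 rad, then the foot slips over and the pan swings freely by about 0.4 rad.
- susan: Olive wood turntable, 260 mm across, 22 mm high, standing still under the rail on the -y side of the lip. Origin on the table under its centre.
- burner_rim (a point): Centre of the mouth of the chrome burner cup, 68 mm wide, 55 mm tall, fixed on the middle of the turntable, mouth 77 mm above the table, straight under the rail, 180 to 360 mm along -y from the lip.
- pot: White enamel fondue pot, 170 mm wide, 95 mm tall, standing beyond the rail; to be left alone. Origin under its centre.
- jar: Glass jar with a screw lid, 72 mm wide, 110 mm tall, standing beyond the rail; to be left alone. Origin under its centre.
- dish0: Small porcelain dish, 60 mm wide, 28 mm tall, on the turntable beside the burner cup; to be left alone. Origin under its centre.
- dish1: Small porcelain dish, 60 mm wide, 28 mm tall, on the turntable beside the burner cup; to be left alone. Origin under its centre.
- dish2: Small porcelain dish, 60 mm wide, 28 mm tall, on the turntable beside the burner cup; to be left alone. Origin under its centre.
- dish3: Small porcelain dish, 60 mm wide, 28 mm tall, on the turntable beside the burner cup; to be left alone. Origin under its centre.

How it is judged:
By the outcome, as a careful person would: the job done as asked, in the order asked, and still so for the second after the job is handed in, with the robot touching nothing.
It also fails if it takes over 45 s, if anything falls off the work surface, if the arm or the gripper's body presses on something with over 40 N, if the wrist force passes 120 N, or if a joint passes its speed limit or range.

### The arm

A 6-joint arm with a two-finger parallel gripper is mounted at the origin on the work surface. World frame = base frame: x ahead of the robot, y to its left, z up, the work surface at z = 0. Lengths are in m, angles in rad, forces in N, time in s.
With the tool pointing down it reaches from about 0.225 to 0.875 m from the base axis. Payload 3.4 kg.
Tool frame: the origin (TCP) lies between the finger pads, 19 mm behind the fingertips; this is the grasp point; z points along the fingers, y is the line along which they close (so a half turn about z gives the same grasp; the last joint's range is limited). The gripper opens to 85 mm and grips with 20 to 120 N. Pads are 22 mm wide; open, the fingers measure 114 mm over their backs; the gripper's body (76 mm by 85 mm) begins 54 mm behind the grasp point. The pads swing forward as they close: fully open they stand 13 mm farther back than shut.
Start: joints at [1.115, 0.276, 1.505, -0, 1.361, -0.121], TCP at [0.189, 0.543, 0.25] pointing down, gripper open.
Joint ranges: [-2.89, 2.89], [-0.75, 2.08], [0.22, 2.7], [-1.18, 4.32], [0.11, 2.71], [-2.7, 2.7]. Speed limits (rad/s): [2.57, 2.57, 3.14, 3.14, 3.14, 3.14].

### API

Orientations are given as a unit quaternion [w, x, y, z].
In Python, from rig import manip gives the robot as it stands.
- The arm moves only by the shell command python3 -m pendant 'ROWS' [FORCE]. ROWS is JSON, a list of rows, each an object of numbers: "jaw": the opening, from -1 (shut) to 1 (fully open); "tx", "ty", "tz": the shift along the world's x, y, z in cm; "ax", "ay", "az": the turn, a rotation vector about the world's x, y, z in degrees. In form: [{"jaw": .., "tx": .., "ty": .., "tz": .., "ax": .., "ay": .., "az": ..}, ...]. A call has 1 to 10 rows; each row is the pose to reach, as a shift and turn from the pose commanded when the call began; what a row does not reach only later rows make up. A row lasts 1/8 s, in which the tool goes at most 62.5 mm and 10.7 degrees, less where a joint would pass 70% of its speed; a pose out of reach is approached as far as the arm can. A call with a gripper value outside its range is refused whole. The fingers move at their own pace and stop on an object; FORCE is the grip in N (left out, the last holds). Time passes only in rows, so rows that repeat a pose let the fingers close. It gives the time, the measured TCP pose, the force, the opening and the grip force at its end, in the units of the state.
- manip.get_state(): the state, without advancing time (a new reading comes with each control period).
- manip.get_image(name): name is "scene" or "side" or "wrist"; returns a dict with "pixels" (400x640x3 uint8, blue, green, red), "depth" (400x640 float32, m along the optical axis (not along the pixel's ray), 0 where there is no reading), "fx", "fy", "cx", "cy" (pixels), "pose" (4x4, takes a point from camera to world coordinates). Camera axes: x right, y down, z forward; pixel columns grow to the right and rows downward; lengths in m; the calibration is good to about 2 mm. A picture is of the moment at which its call begins.
- manip.sign_off(): hands the job in; it is judged then, once.
The state is a dict: "clock": time; "qpos": joint angles; "qd": joint speeds; "effort": joint torques, N m; "position": TCP position; "ee_rot": TCP orientation; "contact_force": force on the tool from outside, world axes, zero at the start; "moment": the same for the moment, N m; "width": finger opening in m; "gripper_force": force on a finger pad.
Only numpy, scipy, OpenCV 4.12 (cv2) and the standard library are available. Lean on these libraries where they do the work, as an engineer would, in place of code of your own. Each camera call takes 0.05 s, during which the arm holds its last target. There are 200 camera calls.

## Working session

There is one attempt and no reset: what is moved stays moved. The work goes in short steps, Python scripts to look and compute and a shell command to move; the robot and the scene stay as the last step left them, time stands still between calls to the robot, and variables do not carry over. Pictures are saved under pics/ and viewed, at most 10 in all, crops included, and the job is handed in when it is done.

```bash
ls; mkdir -p pics; python3 - <<'E'
from rig import manip
import cv2,numpy as np
s=manip.get_state(); print({k:np.round(v,3).tolist() for k,v in s.items()})
for n in ("scene","side"):
    im=manip.get_image(n); cv2.imwrite(f"pics/{n}0.png",im["pixels"]); np.savez(f"pics/{n}0.npz",**im)
    print(n,im["fx"],im["fy"],im["cx"],im["cy"],np.round(im["pose"],4).tolist())
E
```

```text
pics
{'clock': 0.0, 'qpos': [1.115, 0.277, 1.506, -0.0, 1.361, -0.121], 'qd': [-0.0, 0.001, -0.001, 0.001, 0.0, -0.001], 'effort': [-0.001, -41.677, -24.581, -0.0, 0.011, -0.0], 'position': [0.189, 0.543, 0.249], 'ee_rot': [-0.0, 0.167, 0.986, -0.001], 'contact_force': [0.006, -0.079, -1.011], 'moment': [0.042, -0.019, -0.04], 'gripper_force': 0.0, 'width': 0.085}
scene 387.2181735085543 387.2181735085543 319.58582881204745 195.47609448998398 [[-0.1689, 0.5984, -0.7832, 1.2303], [0.9856, 0.1052, -0.1322, 0.0862], [0.0033, -0.7943, -0.6075, 0.7092], [0.0, 0.0, 0.0, 1.0]]
side 425.6185564508709 425.6185564508709 315.56931528197424 190.9205773839285 [[0.4559, 0.7671, -0.4514, 1.0375], [0.89, -0.3907, 0.2349, -0.2699], [0.0038, -0.5089, -0.8608, 1.0633], [0.0, 0.0, 0.0, 1.0]]
```

View pics/scene0.png

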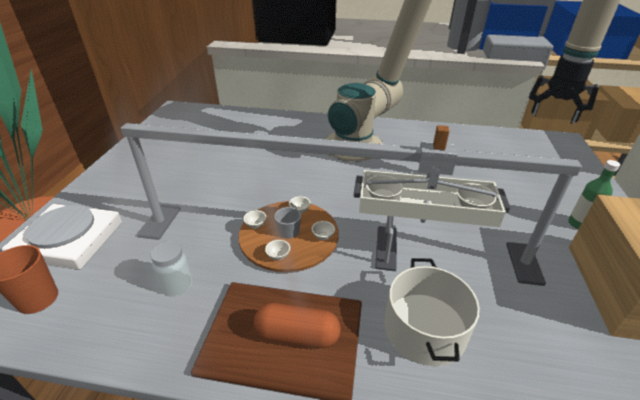

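View pics/side0.png

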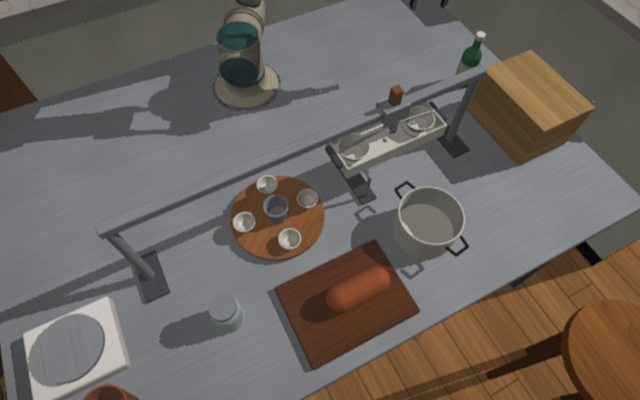

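The scene view shows the wooden grip at (441,137), the pan below it, the lip near (388,230) and the burner cup at (287,220). The side view shows the grip at (396,95), the cup at (276,207) and the rail running from (105,230) to (485,72).

```bash
cat > h.py <<'E'
import numpy as np,cv2
def ray(im,uv):
    d=np.array([(uv[0]-im["cx"])/im["fx"],(uv[1]-im["cy"])/im["fy"],1.]); P=im["pose"]; return P[:3,3],P[:3,:3]@d
def onplane(im,uv,z):
    o,d=ray(im,uv); return o+d*(z-o[2])/d[2]
def tri(a,ua,b,ub):
    o1,d1=ray(a,ua);o2,d2=ray(b,ub)
    t=np.linalg.lstsq(np.c_[d1,-d2],o2-o1,rcond=None)[0]; p,q=o1+d1*t[0],o2+d2*t[1]
    return (p+q)/2,np.linalg.norm(p-q)
def cloud(im):
    v,u=np.mgrid[:400,:640]; D=im["depth"]
    c=np.stack([(u-im["cx"])/im["fx"]*D,(v-im["cy"])/im["fy"]*D,D],-1)
    W=c@im["pose"][:3,:3].T+im["pose"][:3,3]; W[D<=0]=np.nan; return W
def blob(m,seed):
    n,l,st,c=cv2.connectedComponentsWithStats(m.astype(np.uint8)); 
    k=1+np.argmin(np.linalg.norm(c[1:]-seed,axis=1)+1e3*(st[1:,4]<15)); return l==k,c[k],st[k]
E
python3 - <<'E'
from h import *
I={n:dict(np.load(f"pics/{n}0.npz")) for n in("scene","side")}
seed=dict(scene=dict(g=(441,137),b=(287,220)),side=dict(g=(396,95),b=(276,207)))
G={};
for n,im in I.items():
    px=im["pixels"]; hsv=cv2.cvtColor(px,cv2.COLOR_BGR2HSV); W=cloud(im)
    u,v=seed[n]["g"]; print(n,"grip hsv",hsv[v,u],"cup",hsv[seed[n]["b"][1],seed[n]["b"][0]])
    m=(hsv[...,0]<18)&(hsv[...,1]>110); m[:, :u-25]=0;m[:,u+25:]=0;m[:v-25]=0;m[v+25:]=0
    g,c,st=blob(m,(u,v)); G[n]=c; P=W[g]; print(" grip px",c,st,"z range",np.nanpercentile(P[:,2],[2,98]))
    T=P[P[:,2]>.346]; print(" top face",len(T),T.mean(0) if len(T) else 0, np.median(P,0))
    # rail
    r=(W[...,2]>.288)&(W[...,2]<.303)&(W[...,0]>.25)&(W[...,0]<.9); R=W[r]
    for _ in range(4):
        p=np.polyfit(R[:,1],R[:,0],1); e=R[:,0]-np.polyval(p,R[:,1]); R=R[abs(e)<.02]
    print(" rail x=a*y+b",p,"n",len(R),"yrange",np.percentile(R[:,1],[0,1,99,100]),"z",np.median(R[:,2]),"ewid",np.percentile(e,[2,98]))
    # turntable
    t=(hsv[...,0]<22)&(hsv[...,1]>90)&(abs(W[...,2]-.022)<.006); bu,bv=seed[n]["b"]; t[:, :bu-60]=0;t[:,bu+60:]=0
    k,_,_=blob(cv2.morphologyEx(t.astype(np.uint8),cv2.MORPH_CLOSE,np.ones((3,3))),(bu,bv))
    k=k&t; cn=max(cv2.findContours(k.astype(np.uint8),0,1)[0],key=cv2.contourArea)[:,0]
    q=np.array([onplane(im,c,.022)[:2] for c in cn])
    s=np.linalg.lstsq(np.c_[2*q,np.ones(len(q))],(q**2).sum(1),rcond=None)[0]; print(" susan",s[:2],"r",np.sqrt(s[2]+s[:2]@s[:2]))
    C=W[bv-25:bv+25,bu-25:bu+25].reshape(-1,3); 
    C=C[(np.hypot(*(C[:,:2]-s[:2]).T)<.045)]; print(" cup z max",np.nanpercentile(C[:,2],[90,98]));C=C[C[:,2]>.072]
    if len(C)>5:
        q=C[:,:2]; s=np.linalg.lstsq(np.c_[2*q,np.ones(len(q))],(q**2).sum(1),rcond=None)[0]; print(" rim",s[:2],"r",np.sqrt(s[2]+s[:2]@s[:2]),len(C))
    # keeper candidates, pan, posts
    for nm,lo,hi in(("z.09-.115",.100,.114),):
        K=W[(W[...,2]>lo)&(W[...,2]<hi)&(W[...,0]>.3)&(W[...,0]<.8)&(hsv[...,1]<80)]; 
        print(" keeper-ish",len(K),np.round(np.percentile(K,[5,50,95],axis=0),3).tolist())
print("tri",tri(I["scene"],G["scene"],I["side"],G["side"]))
u0,v0=430,180
for n,b in (("scene",(270,200,205,240)),("side",(258,195,295,225))):
    print(n)
E
```

```text
scene grip hsv [ 15 147  85] cup [70 10 79]
 grip px [440.80075188 137.04135338] [434 126  15  24 266] z range [0.31029738 0.35173425]
 top face 74 [0.51202146 0.21025375 0.34985818] [nan nan nan]
 rail x=a*y+b [-0.01136016  0.51585474] n 4142 yrange [-0.49272045 -0.47949617  0.47765619  0.48594822] z 0.29643368813331133 ewid [-0.01698244  0.01491977]
 susan [ 0.40748338 -0.16974663] r 0.018871709319009538
 cup z max [0.04340327 0.05141024]
 keeper-ish 807 [[0.51, -0.467, 0.102], [0.704, -0.327, 0.111], [0.737, 0.466, 0.113]]
side grip hsv [ 12 132  62] cup [ 0  0 78]
 grip px [395.46153846  95.07692308] [389  85  14  21 195] z range [0.31160756 0.35164144]
 top face 70 [0.50906638 0.21054661 0.34929137] [0.51462263 0.20698682 0.33773183]
 rail x=a*y+b [-0.01089425  0.51171124] n 4514 yrange [-0.49115626 -0.48293602  0.4742684   0.48883265] z 0.295180466623892 ewid [-0.01475644  0.01661278]
 susan [ 0.5179066  -0.12058947] r 0.11989230568315576
 cup z max [0.07412635 0.07796291]
 rim [ 0.51045135 -0.11460382] r 0.031432410105184556 131
 keeper-ish 1071 [[0.343, -0.36, 0.102], [0.691, -0.318, 0.109], [0.732, 1.156, 0.112]]
tri (array([0.50818633, 0.21151128, 0.3301402 ]), np.float64(0.0007929590987097794))
scene
side
```

```bash
python3 - <<'E'
import cv2,numpy as np
a=cv2.imread("pics/scene0.png");b=cv2.imread("pics/side0.png")
A=cv2.resize(a[120:280,230:520],None,fx=2.6,fy=1.85*1.0 and 1.85)
B=cv2.resize(b[75:260,220:470],None,fx=1.6*2,fy=1.6)
o=np.zeros((600,760,3),np.uint8);A=cv2.resize(a[120:275,230:520],(760,300));B=cv2.resize(b[75:245,220:470],(441,300))
o[:300,:]=A;o[300:,:441]=B;cv2.imwrite("pics/crop0.png",o)
E
```

```text
(no output)
```

View pics/crop0.png

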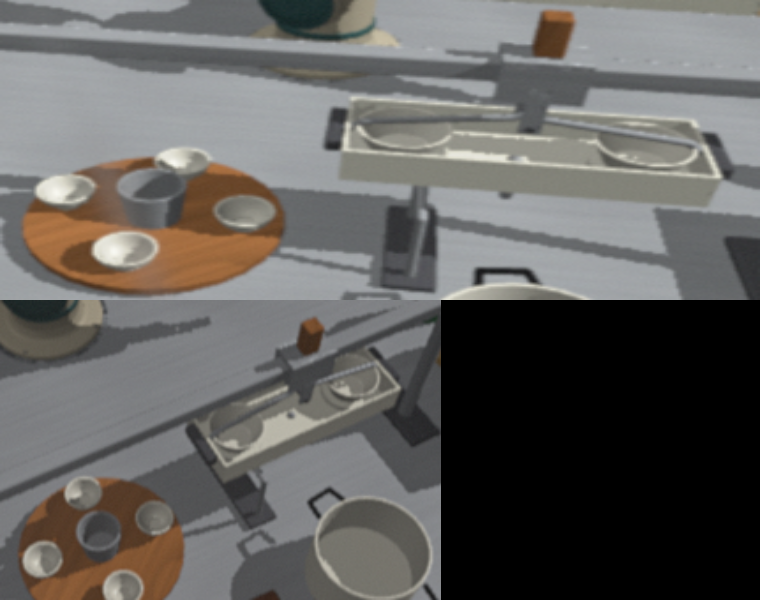

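The crop shows the foot to the right of the lip (+y), the grip centred on the trolley, and the cup in the middle of the turntable. I'll refine the cup and lip positions and start the approach.

```bash
python3 - <<'E'
from h import *
for n in("scene","side"):
    im=dict(np.load(f"pics/{n}0.npz")); W=cloud(im); hsv=cv2.cvtColor(im["pixels"],cv2.COLOR_BGR2HSV)
    C=W[(np.hypot(W[...,0]-.512,W[...,1]+.115)<.05)&(W[...,2]>.05)&(W[...,2]<.085)&(hsv[...,1]<70)]
    print(n,"cup",len(C),np.round(np.percentile(C,[1,50,99],axis=0),4).tolist())
    q=C[C[:,2]>.070][:,:2]
    if len(q)>5:
        s=np.linalg.lstsq(np.c_[2*q,np.ones(len(q))],(q**2).sum(1),rcond=None)[0]; print(" rim",s[:2],np.sqrt(s[2]+s[:2]@s[:2]),len(q))
    t=(hsv[...,0]<22)&(hsv[...,1]>90)&(abs(W[...,2]-.022)<.008)&(np.hypot(W[...,0]-.512,W[...,1]+.115)<.15)
    T=W[t]; h=cv2.convexHull(T[:,:2].astype(np.float32)); print(" susan circle",cv2.minEnclosingCircle(h))
    K=W[(W[...,2]>.03)&(W[...,2]<.114)&(W[...,0]>.42)&(W[...,0]<.62)&(W[...,1]>.08)&(W[...,1]<.19)]
    for lo,hi in((.03,.06),(.06,.09),(.09,.114)):
        k=K[(K[:,2]>lo)&(K[:,2]<hi)]; print(" keeper z",lo,len(k),np.round(np.percentile(k,[2,50,98],axis=0),3).tolist() if len(k) else '')
E
python3 -m pendant '[{"tz":6},{"tz":12},{"tz":17,"tx":5,"ty":-5,"az":5},{"tz":17,"tx":10,"ty":-10,"az":10},{"tz":17,"tx":14,"ty":-14,"az":15},{"tz":17,"tx":18,"ty":-18,"az":19.8},{"tz":17,"tx":22,"ty":-22,"az":19.8},{"tz":17,"tx":26,"ty":-26,"az":19.8},{"tz":17,"tx":30,"ty":-30,"az":19.8},{"tz":17,"tx":32.2,"ty":-33.2,"az":19.8}]'
```

```text
scene cup 460 [[0.4794, -0.1473, 0.0503], [0.5062, -0.1176, 0.0673], [0.5442, -0.0855, 0.0798]]
 rim [ 0.51210819 -0.11692231] 0.03133935644786241 197
 susan circle ((0.5132172703742981, -0.1160951480269432), 0.13004633784294128)
 keeper z 0.03 60 [[0.454, 0.131, 0.031], [0.565, 0.135, 0.044], [0.568, 0.142, 0.058]]
 keeper z 0.06 53 [[0.456, 0.131, 0.06], [0.566, 0.137, 0.075], [0.618, 0.188, 0.088]]
 keeper z 0.09 97 [[0.509, 0.132, 0.092], [0.55, 0.137, 0.11], [0.568, 0.141, 0.112]]
side cup 307 [[0.4779, -0.1464, 0.0503], [0.4999, -0.1134, 0.0694], [0.5431, -0.0832, 0.0791]]
 rim [ 0.51056201 -0.11473937] 0.03136562354153824 150
 susan circle ((0.5112270712852478, -0.11512457579374313), 0.12934952974319458)
 keeper z 0.03 20 [[0.56, 0.135, 0.03], [0.565, 0.137, 0.045], [0.566, 0.142, 0.059]]
 keeper z 0.06 27 [[0.558, 0.134, 0.061], [0.565, 0.138, 0.081], [0.617, 0.189, 0.089]]
 keeper z 0.09 49 [[0.538, 0.134, 0.094], [0.556, 0.138, 0.107], [0.566, 0.143, 0.111]]invalid input at $[0]: expected keys jaw, tx, ty, tz, ax, ay, az
```

```bash
python3 -m pendant '[{"jaw":1,"tx":0,"ty":0,"tz":6,"ax":0,"ay":0,"az":0},{"jaw":1,"tx":0,"ty":0,"tz":12,"ax":0,"ay":0,"az":0},{"jaw":1,"tx":5,"ty":-5,"tz":17,"ax":0,"ay":0,"az":5},{"jaw":1,"tx":9,"ty":-9,"tz":17,"ax":0,"ay":0,"az":10},{"jaw":1,"tx":13,"ty":-13,"tz":17,"ax":0,"ay":0,"az":15},{"jaw":1,"tx":17,"ty":-17,"tz":17,"ax":0,"ay":0,"az":19.8},{"jaw":1,"tx":21,"ty":-21,"tz":17,"ax":0,"ay":0,"az":19.8},{"jaw":1,"tx":25,"ty":-25,"tz":17,"ax":0,"ay":0,"az":19.8},{"jaw":1,"tx":29,"ty":-29,"tz":17,"ax":0,"ay":0,"az":19.8},{"jaw":1,"tx":32.2,"ty":-33.2,"tz":17,"ax":0,"ay":0,"az":19.8}]'; python3 -m pendant '[{"jaw":1,"tx":0,"ty":0,"tz":0,"ax":0,"ay":0,"az":0}]'
```

```text
clock: 1.35
position: [0.5122, 0.2095, 0.4192]
ee_rot: [-0.0, -0.005, 1.0, -0.0]
contact_force: [-0.3, 0.5, -0.9]
width: 0.0853
gripper_force: 0.0
clock: 1.48
position: [0.513, 0.2081, 0.4187]
ee_rot: [-0.001, -0.003, 1.0, -0.001]
contact_force: [-0.6, 1.4, -0.5]
width: 0.085
gripper_force: 0.0
```

```bash
python3 -m pendant '[{"jaw":1,"tx":-0.1,"ty":0.2,"tz":-3,"ax":0,"ay":0,"az":0},{"jaw":1,"tx":-0.1,"ty":0.2,"tz":-6,"ax":0,"ay":0,"az":0},{"jaw":1,"tx":-0.1,"ty":0.2,"tz":-8.4,"ax":0,"ay":0,"az":0},{"jaw":1,"tx":-0.1,"ty":0.2,"tz":-8.4,"ax":0,"ay":0,"az":0}]'; python3 - <<'E'
from rig import manip
import cv2,numpy as np
print(manip.get_state()["position"],manip.get_state()["contact_force"])
a=manip.get_image("scene")["pixels"];b=manip.get_image("side")["pixels"]
o=np.hstack([cv2.resize(a[60:200,360:540],(390,303)),cv2.resize(b[30:170,300:480],(390,303))]);cv2.imwrite("pics/g1.png",o)
E
```

```text
clock: 1.98
position: [0.5081, 0.2136, 0.3341]
ee_rot: [-0.002, -0.006, 1.0, -0.0]
contact_force: [-0.0, -0.4, 0.3]
width: 0.0853
gripper_force: 0.0
[0.50814788 0.21363146 0.3341035 ] [-0.0325372  -0.39156247  0.31754869]
```

View pics/g1.png

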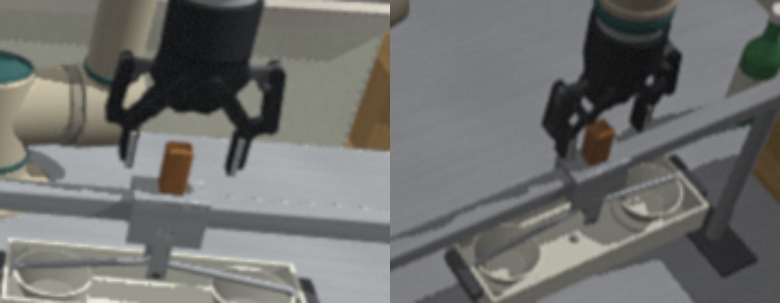

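The fingers straddle the grip on both sides along the rail, with the trolley and pan still undisturbed. Closing now.

```bash
python3 -m pendant '[{"jaw":0,"tx":0.2,"ty":-0.3,"tz":0,"ax":0,"ay":0,"az":0},{"jaw":-0.3,"tx":0.2,"ty":-0.3,"tz":0,"ax":0,"ay":0,"az":0},{"jaw":-0.6,"tx":0.2,"ty":-0.3,"tz":0,"ax":0,"ay":0,"az":0},{"jaw":-0.8,"tx":0.2,"ty":-0.3,"tz":0,"ax":0,"ay":0,"az":0},{"jaw":-0.8,"tx":0.2,"ty":-0.3,"tz":0,"ax":0,"ay":0,"az":0},{"jaw":-0.8,"tx":0.2,"ty":-0.3,"tz":0,"ax":0,"ay":0,"az":0}]' 50
cat > ang.py <<'E'
from rig import manip
from h import *
def measure(n=3,cam="side",first=None):
    """pan angle a (about rail x) + grip y from n frames"""
    out=[]
    for i in range(n):
        t=manip.get_state()["clock"]; y=manip.get_state()["position"][1]; im=manip.get_image(cam); W=cloud(im); px=im["pixels"].astype(int)
        hsv=cv2.cvtColor(im["pixels"],cv2.COLOR_BGR2HSV)
        m=(abs(W[...,1]-y)<.21)&(abs(W[...,0]-.512)<.063)&(W[...,2]>.085)&(W[...,2]<.29)&(hsv[...,0]>18)&(hsv[...,0]<40)&(hsv[...,1]>18)
        m&=W[...,0]>(.555 if cam=="scene" else .40)
        P=W[m]; out.append((t,y,P))
    return out
E
python3 - <<'E'
from ang import *
for cam in("scene","side"):
    (t,y,P),=measure(1,cam); print(cam,t,y,len(P),np.round(np.percentile(P,[1,10,50,90,99],axis=0),3).tolist())
    H=P[:,2]-np.polyval(np.polyfit(P[:,1],P[:,2],1),P[:,1]); print(np.polyfit(P[:,1],P[:,2],1),H.std())
E
```

```text
clock: 2.82
position: [0.5121, 0.2104, 0.3367]
ee_rot: [0.001, -0.005, 1.0, 0.0]
contact_force: [-1.2, 0.9, 4.0]
width: 0.0233
gripper_force: 51.0
scene 2.825 0.21041499937934968 1535 [[0.557, 0.066, 0.159], [0.559, 0.094, 0.164], [0.561, 0.215, 0.179], [0.563, 0.331, 0.196], [0.565, 0.355, 0.199]]
[0.00203594 0.17890942] 0.011447893814797813
side 2.875 0.21037448845449044 2790 [[0.455, 0.063, 0.156], [0.479, 0.091, 0.158], [0.525, 0.211, 0.169], [0.561, 0.339, 0.196], [0.563, 0.36, 0.199]]
[0.0010874  0.17399894] 0.01433877106249557
```

```bash
python3 -m pendant '[{"jaw":-0.8,"tx":0,"ty":-0.6,"tz":0,"ax":0,"ay":0,"az":0},{"jaw":-0.8,"tx":0,"ty":-1.2,"tz":0,"ax":0,"ay":0,"az":0},{"jaw":-0.8,"tx":0,"ty":-1.8,"tz":0,"ax":0,"ay":0,"az":0},{"jaw":-0.8,"tx":0,"ty":-2.4,"tz":0,"ax":0,"ay":0,"az":0},{"jaw":-0.8,"tx":0,"ty":-3,"tz":0,"ax":0,"ay":0,"az":0},{"jaw":-0.8,"tx":0,"ty":-3.6,"tz":0,"ax":0,"ay":0,"az":0},{"jaw":-0.8,"tx":0,"ty":-4.2,"tz":0,"ax":0,"ay":0,"az":0},{"jaw":-0.8,"tx":0,"ty":-4.8,"tz":0,"ax":0,"ay":0,"az":0},{"jaw":-0.8,"tx":0.1,"ty":-5.3,"tz":0,"ax":0,"ay":0,"az":0},{"jaw":-0.8,"tx":0.1,"ty":-5.6,"tz":0,"ax":0,"ay":0,"az":0}]'
cat > ang.py <<'E'
from rig import manip
from h import *
def measure(n=3):
    out=[]
    for i in range(n):
        s=manip.get_state(); t,y=s["clock"],s["position"][1]; im=manip.get_image("scene"); W=cloud(im)
        hsv=cv2.cvtColor(im["pixels"],cv2.COLOR_BGR2HSV)
        m=(abs(W[...,1]-y)<.21)&(abs(W[...,0]-.561)<.007)&(W[...,2]>.085)&(W[...,2]<.29)&(hsv[...,0]>18)&(hsv[...,0]<40)&(hsv[...,1]>18)
        m=cv2.morphologyEx(m.astype(np.uint8),cv2.MORPH_OPEN,np.ones((3,3)))>0
        P=W[m][:,1:]; c=P.mean(0); w,V=np.linalg.eigh(np.cov((P-c).T)); v=V[:,1]*np.sign(V[0,1])
        out.append((t,y,np.arctan2(v[1],v[0])-.002,c[0]-y,len(P)))
    return np.array(out)
E
python3 - <<'E'
from ang import *
print(np.round(measure(3),4)); s=manip.get_state(); print(s["position"],s["contact_force"])
E
```

```text
clock: 4.18
position: [0.5129, 0.1542, 0.3367]
ee_rot: [0.0, -0.005, 1.0, 0.0]
contact_force: [-0.5, 2.5, 6.0]
width: 0.0237
gripper_force: 51.2
[[ 4.175e+00  1.542e-01 -2.390e-02  4.900e-03  4.830e+02]
 [ 4.225e+00  1.538e-01 -1.000e-02  1.830e-02  4.330e+02]
 [ 4.275e+00  1.538e-01  1.620e-02 -1.980e-02  4.640e+02]]
[0.51284355 0.15380332 0.33666437] [-1.4129886   0.57277349  5.48294419]
```

```bash
sed -i '/MORPH_OPEN/d; s/abs(W\[...,0\]-.561)<.007/abs(W[...,0]-.562)<.010/' ang.py
python3 - <<'E'
from ang import *
print(np.round(measure(5),4)); s=manip.get_state(); print(s["position"],s["contact_force"])
E
```

```text
[[ 4.325e+00  1.538e-01  1.000e-04  4.400e-03  1.498e+03]
 [ 4.375e+00  1.538e-01 -2.200e-03  2.800e-03  1.526e+03]
 [ 4.425e+00  1.538e-01 -3.000e-04  3.900e-03  1.472e+03]
 [ 4.475e+00  1.538e-01 -1.100e-03  3.900e-03  1.463e+03]
 [ 4.525e+00  1.538e-01 -4.100e-03  3.800e-03  1.469e+03]]
[0.51287669 0.15378363 0.33665338] [-0.86316316 -0.24076928  6.41944371]
```

```bash
python3 -m pendant '[{"jaw":-0.8,"tx":0,"ty":-0.2,"tz":0,"ax":0,"ay":0,"az":0},{"jaw":-0.8,"tx":0,"ty":-0.5,"tz":0,"ax":0,"ay":0,"az":0},{"jaw":-0.8,"tx":0,"ty":-0.8,"tz":0,"ax":0,"ay":0,"az":0},{"jaw":-0.8,"tx":0,"ty":-1.2,"tz":0,"ax":0,"ay":0,"az":0},{"jaw":-0.8,"tx":0,"ty":-1.7,"tz":0,"ax":0,"ay":0,"az":0},{"jaw":-0.8,"tx":0,"ty":-2.2,"tz":0,"ax":0,"ay":0,"az":0},{"jaw":-0.8,"tx":0,"ty":-2.7,"tz":0,"ax":0,"ay":0,"az":0},{"jaw":-0.8,"tx":0,"ty":-3.2,"tz":0,"ax":0,"ay":0,"az":0},{"jaw":-0.8,"tx":0.1,"ty":-3.6,"tz":0,"ax":0,"ay":0,"az":0},{"jaw":-0.8,"tx":0.1,"ty":-3.8,"tz":0,"ax":0,"ay":0,"az":0}]'
python3 - <<'E'
from ang import *
print(np.round(measure(4),4)); s=manip.get_state(); print(s["position"],s["contact_force"])
E
```

```text
clock: 5.82
position: [0.5134, 0.1166, 0.3366]
ee_rot: [-0.0, -0.005, 1.0, 0.001]
contact_force: [-2.1, 3.5, 6.0]
width: 0.0235
gripper_force: 51.2
[[5.825e+00 1.166e-01 2.646e-01 1.810e-02 1.454e+03]
 [5.875e+00 1.163e-01 2.697e-01 1.800e-02 1.448e+03]
 [5.925e+00 1.164e-01 2.675e-01 1.630e-02 1.420e+03]
 [5.975e+00 1.163e-01 2.660e-01 1.510e-02 1.341e+03]]
[0.51335907 0.11633823 0.33666058] [-3.41751881  2.51967782  6.5409653 ]
```

```bash
cat > plan.py <<'E'
from ang import *
from scipy.integrate import solve_ivp
LAG=.02
def run(yf,Ns=(10,),T0=1.18,n=4,Lp=.34):
    M=measure(n); s=manip.get_state(); t0,y0=s["clock"],s["position"][1]
    print(np.round(M[:,:3],4).tolist(),"t0",t0,"y0",round(y0,4),"F",np.round(s["contact_force"],1))
    w=2*np.pi/T0; k=M[1:] if n>3 else M; dt=k[:,0]-t0
    am=.4 if abs(k[:,2]).max()>.15 else 0.; we=w*(1-am**2/16)
    c=np.linalg.lstsq(np.c_[np.cos(we*dt),np.sin(we*dt)],k[:,2],rcond=None)[0]; a0,ad0=c[0],c[1]*we
    print("a0 %.4f ad0 %.3f amp %.4f"%(a0,ad0,np.hypot(*c)))
    d=yf-y0; L=9.81/w**2
    for N in Ns:
        h=.125; tk=np.arange(N)*h+LAG; Tf=N*h
        D=np.eye(N)-np.eye(N,k=-1)            # rows p -> v*h
        V=D/h; dV=np.vstack([V[:1],np.diff(V,axis=0)])
        ev=Tf+.1; te=np.r_[tk,Tf+LAG]; dVf=np.vstack([dV,-V[-1:]])
        A1=(-np.sin(w*(ev-te))/w/L)@dVf; A2=(-np.cos(w*(ev-te))/L)@dVf
        r1=-(a0*np.cos(w*ev)+ad0/w*np.sin(w*ev)); r2=-(-a0*w*np.sin(w*ev)+ad0*np.cos(w*ev))
        B=1e4; A=np.vstack([dVf,B*A1,B*A2/w,B*np.eye(N)[-1:]]); b=np.r_[np.zeros(N+1),B*r1,B*r2/w,B*d]
        p=np.linalg.lstsq(A,b,rcond=None)[0]; pr=np.round(p*100,1)
        # nonlinear check of rounded rows
        v=np.r_[np.diff(np.r_[0,pr/100])/h,0]; dv=np.diff(np.r_[0,v]); x=np.array([a0,ad0]); mx=0;t=0
        for i in range(N+1):
            if te[i]>t:
                q=solve_ivp(lambda t,x:[x[1],-w*w*np.sin(x[0])],(t,te[i]),x,max_step=.02); x=q.y[:,-1]; mx=max(mx,abs(q.y[0]).max());t=te[i]
            x=x+np.array([0,-dv[i]*np.cos(x[0])/L])
        print("N",N,"ty",pr.tolist(),"step max",np.abs(np.diff(np.r_[0,pr])).max(),"max a %.3f"%mx,"resid %.3f"%np.hypot(x[0],x[1]/w))
E
python3 -m pendant '[{"jaw":-0.8,"tx":0,"ty":-0.4,"tz":0,"ax":0,"ay":0,"az":0},{"jaw":-0.8,"tx":0,"ty":-0.9,"tz":0,"ax":0,"ay":0,"az":0},{"jaw":-0.8,"tx":0,"ty":-1.4,"tz":0,"ax":0,"ay":0,"az":0},{"jaw":-0.8,"tx":0,"ty":-1.9,"tz":0,"ax":0,"ay":0,"az":0},{"jaw":-0.8,"tx":0,"ty":-2.4,"tz":0,"ax":0,"ay":0,"az":0},{"jaw":-0.8,"tx":0,"ty":-2.9,"tz":0,"ax":0,"ay":0,"az":0},{"jaw":-0.8,"tx":0,"ty":-3.4,"tz":0,"ax":0,"ay":0,"az":0},{"jaw":-0.8,"tx":0.1,"ty":-4,"tz":0,"ax":0,"ay":0,"az":0},{"jaw":-0.8,"tx":0.1,"ty":-4.6,"tz":0,"ax":0,"ay":0,"az":0},{"jaw":-0.8,"tx":0.1,"ty":-5.2,"tz":0,"ax":0,"ay":0,"az":0}]'
python3 - <<'E'
from plan import *
run(-.1155,(8,9,10,12,14,16,18))
E
```

```text
clock: 7.28
position: [0.5141, 0.0642, 0.3367]
ee_rot: [-0.001, -0.005, 1.0, 0.0]
contact_force: [-1.9, 1.8, 5.8]
width: 0.0231
gripper_force: 51.3
[[7.275, 0.0642, -0.4047], [7.325, 0.0632, -0.4113], [7.375, 0.0632, -0.3957], [7.425, 0.0632, -0.3503]] t0 7.475 y0 0.0632 F [-2.1 -1.4  7.3]
a0 -0.2824 ad0 1.580 amp 0.4118
N 8 ty [-5.0, -8.6, -8.2, -5.1, -3.0, -4.9, -11.1, -17.9] step max 6.799999999999999 max a 0.456 resid 0.047
N 9 ty [-2.6, -4.6, -4.6, -3.1, -2.0, -3.1, -7.1, -13.0, -17.9] step max 5.9 max a 0.426 resid 0.029
N 10 ty [-1.0, -1.6, -1.2, -0.3, 0.0, -1.2, -4.5, -9.4, -14.5, -17.9] step max 5.1 max a 0.397 resid 0.017
N 12 ty [0.3, 1.2, 2.6, 3.8, 3.9, 2.3, -1.1, -5.6, -10.4, -14.4, -16.9, -17.9] step max 4.800000000000001 max a 0.360 resid 0.006
N 14 ty [0.2, 1.0, 2.2, 3.1, 3.0, 1.3, -2.1, -6.6, -11.3, -15.2, -17.6, -18.5, -18.3, -17.9] step max 4.700000000000001 max a 0.368 resid 0.012
N 16 ty [0.1, 0.6, 1.5, 2.1, 1.5, -0.5, -4.1, -8.7, -13.4, -17.1, -19.4, -20.0, -19.5, -18.7, -18.0, -17.9] step max 4.700000000000001 max a 0.380 resid 0.010
N 18 ty [0.1, 0.7, 1.7, 2.7, 2.8, 1.6, -1.0, -4.8, -8.8, -12.3, -14.6, -15.6, -15.5, -15.1, -15.1, -15.7, -16.9, -17.9] step max 4.000000000000001 max a 0.373 resid 0.010
```

```bash
python3 -m pendant '[{"jaw":-0.8,"tx":0,"ty":-1.0,"tz":0,"ax":0,"ay":0,"az":0},{"jaw":-0.8,"tx":0,"ty":-1.6,"tz":0,"ax":0,"ay":0,"az":0},{"jaw":-0.8,"tx":0,"ty":-1.2,"tz":0,"ax":0,"ay":0,"az":0},{"jaw":-0.8,"tx":0,"ty":-0.3,"tz":0,"ax":0,"ay":0,"az":0},{"jaw":-0.8,"tx":0,"ty":0,"tz":0,"ax":0,"ay":0,"az":0},{"jaw":-0.8,"tx":0,"ty":-1.2,"tz":0,"ax":0,"ay":0,"az":0},{"jaw":-0.8,"tx":0,"ty":-4.5,"tz":0,"ax":0,"ay":0,"az":0},{"jaw":-0.8,"tx":0.1,"ty":-9.4,"tz":0,"ax":0,"ay":0,"az":0},{"jaw":-0.8,"tx":0.2,"ty":-14.5,"tz":0,"ax":0,"ay":0,"az":0},{"jaw":-0.8,"tx":0.2,"ty":-17.9,"tz":0,"ax":0,"ay":0,"az":0}]'
python3 - <<'E'
from plan import *
run(-.1155,(8,10,12,14),n=7)
E
```

```text
clock: 8.72
position: [0.5164, -0.1164, 0.3366]
ee_rot: [-0.0, -0.005, 1.0, 0.0]
contact_force: [0.3, 4.1, 6.3]
width: 0.0231
gripper_force: 51.2
[[8.725, -0.1164, -0.0182], [8.775, -0.1217, -0.0074], [8.825, -0.1194, -0.0206], [8.875, -0.1177, -0.0326], [8.925, -0.1169, -0.0449], [8.975, -0.1166, -0.0425], [9.025, -0.1164, -0.0428]] t0 9.075 y0 -0.1162 F [-1.1 -1.9  6.5]
a0 -0.0446 ad0 0.060 amp 0.0460
N 8 ty [-0.4, -0.7, -0.5, -0.1, 0.4, 0.6, 0.4, 0.1] step max 0.5 max a 0.045 resid 0.000
N 10 ty [-0.1, -0.2, -0.0, 0.3, 0.6, 0.9, 0.9, 0.7, 0.3, 0.1] step max 0.39999999999999997 max a 0.045 resid 0.002
N 12 ty [0.0, 0.1, 0.4, 0.7, 1.0, 1.2, 1.3, 1.1, 0.8, 0.4, 0.2, 0.1] step max 0.4 max a 0.045 resid 0.001
N 14 ty [0.0, 0.1, 0.3, 0.7, 1.0, 1.2, 1.2, 1.0, 0.7, 0.4, 0.1, 0.0, 0.0, 0.1] step max 0.39999999999999997 max a 0.045 resid 0.004
```

Excellent: 0.4 → 0.046 rad. The N=10 plan comes next.

```bash
python3 -m pendant '[{"jaw":-0.8,"tx":0,"ty":-0.1,"tz":0,"ax":0,"ay":0,"az":0},{"jaw":-0.8,"tx":0,"ty":-0.2,"tz":0,"ax":0,"ay":0,"az":0},{"jaw":-0.8,"tx":0,"ty":0,"tz":0,"ax":0,"ay":0,"az":0},{"jaw":-0.8,"tx":0,"ty":0.3,"tz":0,"ax":0,"ay":0,"az":0},{"jaw":-0.8,"tx":0,"ty":0.6,"tz":0,"ax":0,"ay":0,"az":0},{"jaw":-0.8,"tx":0,"ty":0.9,"tz":0,"ax":0,"ay":0,"az":0},{"jaw":-0.8,"tx":0,"ty":0.9,"tz":0,"ax":0,"ay":0,"az":0},{"jaw":-0.8,"tx":0,"ty":0.7,"tz":0,"ax":0,"ay":0,"az":0},{"jaw":-0.8,"tx":0,"ty":0.3,"tz":0,"ax":0,"ay":0,"az":0},{"jaw":-0.8,"tx":0,"ty":0.1,"tz":0,"ax":0,"ay":0,"az":0}]'
python3 - <<'E'
from plan import *
run(-.1155,(8,10,12),n=14)
E
```

```text
clock: 10.32
position: [0.5164, -0.1137, 0.3366]
ee_rot: [-0.0, -0.005, 1.0, 0.0]
contact_force: [-1.9, 2.2, 6.4]
width: 0.0231
gripper_force: 51.3
[[10.325, -0.1137, 0.0081], [10.375, -0.114, 0.0139], [10.425, -0.114, 0.0095], [10.475, -0.114, 0.0099], [10.525, -0.114, 0.0027], [10.575, -0.114, 0.0041], [10.625, -0.114, -0.0016], [10.675, -0.114, -0.0093], [10.725, -0.114, -0.0123], [10.775, -0.114, -0.0121], [10.825, -0.114, -0.0138], [10.875, -0.114, -0.0115], [10.925, -0.114, -0.0083], [10.975, -0.114, -0.0124]] t0 11.025 y0 -0.114 F [-1.4 -0.2  7.1]
a0 -0.0096 ad0 0.051 amp 0.0136
N 8 ty [-0.1, -0.1, -0.1, 0.0, 0.1, 0.1, 0.0, -0.2] step max 0.2 max a 0.013 resid 0.001
N 10 ty [-0.0, 0.0, 0.1, 0.2, 0.2, 0.2, 0.2, 0.1, -0.1, -0.2] step max 0.2 max a 0.010 resid 0.002
N 12 ty [0.0, 0.1, 0.2, 0.2, 0.3, 0.3, 0.2, 0.1, 0.0, -0.1, -0.1, -0.2] step max 0.1 max a 0.011 resid 0.002
```

```bash
python3 -m pendant '[{"jaw":-0.8,"tx":0,"ty":0,"tz":0,"ax":0,"ay":0,"az":0},{"jaw":-0.8,"tx":0,"ty":0,"tz":0,"ax":0,"ay":0,"az":0},{"jaw":-0.8,"tx":0,"ty":0.1,"tz":0,"ax":0,"ay":0,"az":0},{"jaw":-0.8,"tx":0,"ty":0.2,"tz":0,"ax":0,"ay":0,"az":0},{"jaw":-0.8,"tx":0,"ty":0.2,"tz":0,"ax":0,"ay":0,"az":0},{"jaw":-0.8,"tx":0,"ty":0.2,"tz":0,"ax":0,"ay":0,"az":0},{"jaw":-0.8,"tx":0,"ty":0.2,"tz":0,"ax":0,"ay":0,"az":0},{"jaw":-0.8,"tx":0,"ty":0.1,"tz":0,"ax":0,"ay":0,"az":0},{"jaw":-0.8,"tx":0,"ty":-0.1,"tz":0,"ax":0,"ay":0,"az":0},{"jaw":-0.8,"tx":0,"ty":-0.2,"tz":0,"ax":0,"ay":0,"az":0}]'
python3 - <<'E'
from plan import *
run(-.1155,(8,10,12),n=24)
E
```

```text
clock: 12.28
position: [0.5164, -0.1156, 0.3366]
ee_rot: [-0.0, -0.005, 1.0, 0.0]
contact_force: [-0.7, 2.0, 6.6]
width: 0.0235
gripper_force: 51.3
[[12.275, -0.1156, -0.013], [12.325, -0.1158, -0.0119], [12.375, -0.1158, -0.0079], [12.425, -0.1158, -0.0068], [12.475, -0.1158, -0.0089], [12.525, -0.1158, -0.0084], [12.575, -0.1158, -0.0097], [12.625, -0.1158, -0.0102], [12.675, -0.1158, -0.0057], [12.725, -0.1158, -0.0082], [12.775, -0.1157, -0.0042], [12.825, -0.1158, -0.0013], [12.875, -0.1158, -0.0043], [12.925, -0.1158, -0.0036], [12.975, -0.1158, 0.0006], [13.025, -0.1158, -0.0034], [13.075, -0.1158, -0.0073], [13.125, -0.1158, -0.01], [13.175, -0.1158, -0.0085], [13.225, -0.1158, -0.0097], [13.275, -0.1158, -0.007], [13.325, -0.1158, -0.0075], [13.375, -0.1158, -0.0037], [13.425, -0.1158, -0.008]] t0 13.475 y0 -0.1158 F [-1.1  1.6  6.3]
a0 -0.0021 ad0 -0.003 amp 0.0022
N 8 ty [-0.0, -0.0, -0.0, -0.0, 0.0, 0.0, 0.0, 0.0] step max 0.0 max a 0.002 resid 0.002
N 10 ty [-0.0, -0.0, -0.0, -0.0, 0.0, 0.0, 0.0, 0.0, 0.0, 0.0] step max 0.0 max a 0.002 resid 0.002
N 12 ty [-0.0, -0.0, 0.0, 0.0, 0.0, 0.1, 0.1, 0.1, 0.1, 0.0, 0.0, 0.0] step max 0.1 max a 0.003 resid 0.003
```

```bash
for i in 1; do python3 -m pendant '[{"jaw":-0.8,"tx":0,"ty":0,"tz":0,"ax":0,"ay":0,"az":0},{"jaw":-0.8,"tx":0,"ty":0,"tz":0,"ax":0,"ay":0,"az":0},{"jaw":-0.8,"tx":0,"ty":0,"tz":0,"ax":0,"ay":0,"az":0},{"jaw":-0.8,"tx":0,"ty":0,"tz":0,"ax":0,"ay":0,"az":0},{"jaw":-0.8,"tx":0,"ty":0,"tz":0,"ax":0,"ay":0,"az":0},{"jaw":-0.8,"tx":0,"ty":0,"tz":0,"ax":0,"ay":0,"az":0},{"jaw":-0.8,"tx":0,"ty":0,"tz":0,"ax":0,"ay":0,"az":0},{"jaw":-0.8,"tx":0,"ty":0,"tz":0,"ax":0,"ay":0,"az":0},{"jaw":-0.8,"tx":0,"ty":0,"tz":0,"ax":0,"ay":0,"az":0},{"jaw":-0.8,"tx":0,"ty":0,"tz":0,"ax":0,"ay":0,"az":0}]' | head -2; python3 -m pendant '[{"jaw":-0.8,"tx":0,"ty":0,"tz":0,"ax":0,"ay":0,"az":0},{"jaw":-0.8,"tx":0,"ty":0,"tz":0,"ax":0,"ay":0,"az":0},{"jaw":-0.8,"tx":0,"ty":0,"tz":0,"ax":0,"ay":0,"az":0},{"jaw":-0.8,"tx":0,"ty":0,"tz":0,"ax":0,"ay":0,"az":0},{"jaw":-0.8,"tx":0,"ty":0,"tz":0,"ax":0,"ay":0,"az":0},{"jaw":-0.8,"tx":0,"ty":0,"tz":0,"ax":0,"ay":0,"az":0},{"jaw":-0.8,"tx":0,"ty":0,"tz":0,"ax":0,"ay":0,"az":0},{"jaw":-0.8,"tx":0,"ty":0,"tz":0,"ax":0,"ay":0,"az":0},{"jaw":-0.8,"tx":0,"ty":0,"tz":0,"ax":0,"ay":0,"az":0},{"jaw":-0.8,"tx":0,"ty":0,"tz":0,"ax":0,"ay":0,"az":0}]' 20; done
python3 - <<'E'
from plan import *
M=measure(24); print(np.round(M[:,2],4).tolist(), M[-1,0],"cy",np.round(np.median(M[:,3]),4))
im=manip.get_image("side");W=cloud(im);hsv=cv2.cvtColor(im["pixels"],cv2.COLOR_BGR2HSV)
cv2.imwrite("pics/hold.png",np.hstack([manip.get_image("scene")["pixels"][80:300,130:500],im["pixels"][60:280,130:500]]))
E
```

```text
clock: 14.72
position: [0.5164, -0.1158, 0.3367]
clock: 15.98
position: [0.5164, -0.1158, 0.3367]
ee_rot: [-0.0, -0.005, 1.0, 0.0]
contact_force: [-1.2, 0.9, 7.0]
width: 0.0232
gripper_force: 51.3
[-0.01, -0.0118, -0.008, -0.0053, -0.0063, -0.0081, -0.0019, 0.0005, -0.0017, -0.0058, -0.0027, -0.0029, -0.0016, -0.0066, -0.0113, -0.0083, -0.0117, -0.0101, -0.0095, -0.0121, -0.009, -0.0092, -0.0069, -0.0121] 17.125 cy 0.0069
```

View pics/hold.png

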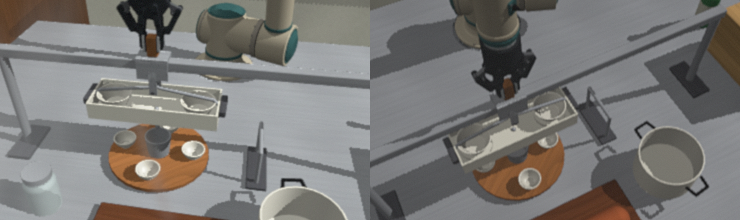

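The view shows the pan hanging level over the cup at about (155,140) in the left half, clear of the lip at (258,150), with everything else in place. It has now been still for about 5 s, so I'll release.

```bash
python3 -m pendant '[{"jaw":-0.8,"tx":0,"ty":0,"tz":0,"ax":0,"ay":0,"az":0},{"jaw":-0.4,"tx":0,"ty":0,"tz":0,"ax":0,"ay":0,"az":0},{"jaw":0,"tx":0,"ty":0,"tz":0,"ax":0,"ay":0,"az":0},{"jaw":0.5,"tx":0,"ty":0,"tz":0,"ax":0,"ay":0,"az":0},{"jaw":1,"tx":0,"ty":0,"tz":0,"ax":0,"ay":0,"az":0},{"jaw":1,"tx":0,"ty":0,"tz":0,"ax":0,"ay":0,"az":0},{"jaw":1,"tx":0,"ty":0,"tz":1,"ax":0,"ay":0,"az":0},{"jaw":1,"tx":0,"ty":0,"tz":4,"ax":0,"ay":0,"az":0},{"jaw":1,"tx":0,"ty":0,"tz":8,"ax":0,"ay":0,"az":0},{"jaw":1,"tx":0,"ty":0,"tz":12,"ax":0,"ay":0,"az":0}]'
python3 - <<'E'
from plan import *
M=measure(24); print(np.round(M[:,2],4).tolist(), M[-1,0])
A,B=manip.get_image("scene"),manip.get_image("side")
c=[]
for im in(A,B):
    hsv=cv2.cvtColor(im["pixels"],cv2.COLOR_BGR2HSV); W=cloud(im)
    m=(hsv[...,0]<18)&(hsv[...,1]>110)&(W[...,2]>.30)&(W[...,2]<.36)&(abs(W[...,1]+.115)<.05)&(abs(W[...,0]-.512)<.03)
    T=W[m&(W[...,2]>.346)]; v,u=np.nonzero(m); c.append((u.mean(),v.mean())); print("grip top",T.mean(0))
print(tri(A,c[0],B,c[1]))
E
```

```text
clock: 18.52
position: [0.5169, -0.1159, 0.458]
ee_rot: [0.0, -0.005, 1.0, -0.0]
contact_force: [0.5, -0.7, -0.6]
width: 0.0854
gripper_force: 0.0
[-0.0088, -0.0084, -0.007, -0.0018, -0.0041, -0.0043, -0.0033, -0.0064, -0.0005, -0.0069, -0.003, -0.0085, -0.0143, -0.0136, -0.0054, -0.0093, -0.0099, -0.0096, -0.0122, -0.0071, -0.0167, -0.0103, -0.0062, -0.0066] 19.675
grip top [ 0.51626497 -0.11397566  0.35033939]
grip top [ 0.51323722 -0.11551739  0.34913913]
(array([ 0.50981109, -0.11423847,  0.33058855]), np.float64(0.004402360403616794))
```

```bash
python3 -c "
from rig import manip
print(manip.sign_off())"
```

```text
the job is handed in; nothing more can be done
None
```

The pan is over the lip and hangs still within about 1 mm of centre over the burner cup; it was held about 5 s, the grip was released, and the job was handed in at about 20 s.

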